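# Centre the weighing dish and tare the balance

### The arm

A 7-joint arm with a two-finger parallel gripper is mounted at the origin on the work surface. World frame = base frame: x ahead of the robot, y to its left, z up, the work surface at z = 0. Lengths are in m, angles in rad, forces in N, time in s.
With the tool pointing down it reaches from about 0.4 to 0.875 m from the base axis. Payload 6.5 kg.
Tool frame: the origin (TCP) lies at the very end of the fingers, on their centre line; the grasp point (between the pads) lies 19 mm behind it; z points along the fingers, y is the line along which they close (so a half turn about z gives the same grasp; the last joint's range is limited). The gripper opens to 88 mm and grips with 3 to 60 N. Pads are 18 mm wide; open, the fingers measure 123 mm over their backs; the gripper's body (75 mm by 187 mm) begins 45 mm behind the grasp point.
Start: joints at [1.187, 0.536, -0.004, 1.538, 0.003, 1.067, -0.071], TCP at [0.203, -0.617, 0.239] pointing down, gripper open.
Joint ranges: [-2.7, 2.7], [-0.37, 2.16], [-1.27, 1.26], [0.24, 2.4], [-1.31, 4.45], [0.19, 1.91], [-2.76, 2.76]. Speed limits (rad/s): [2.39, 2.39, 3.14, 3.14, 3.14, 3.14, 3.14].

### API

Orientations are given as a 3x3 rotation matrix whose columns are the frame's x, y, z axes.
In Python, from workcell import observe, snapshot, camera_model, finish_job gives the robot as it stands.
- The arm moves only by the shell command python3 -m inch 'ROWS' [FORCE]. ROWS is JSON, a list of rows, each an object with "travel": the shift along the tool's x, y, z in mm, a list of three; "rot": the turn, a rotation vector about the tool's x, y, z in rad, a list of three; "fingers": the opening, from 0 (shut) to 1 (fully open). In form: [{"travel": [tx, ty, tz], "rot": [rx, ry, rz], "fingers": fingers}, ...]. A call has exactly 8 rows; each row is the pose to reach, as a shift and turn from the pose commanded when the call began, along the tool's axes at that moment; what a row does not reach only later rows make up. A row lasts 1/10 s, in which the tool goes at most 50 mm and 8.59 degrees, less where a joint would pass 70% of its speed; a pose out of reach is approached as far as the arm can. A call with a gripper value outside its range is refused whole. The fingers move at their own pace and stop on an object; FORCE is the grip in N (left out, the last holds). Time passes only in rows, so rows that repeat a pose let the fingers close, or fill a call up. It gives the time, the measured TCP pose, the force, the opening and the grip force at its end, in the units of the state.
- observe(): the state, without advancing time (a new reading comes with each control period).
- snapshot(name): name is "side" or "top"; returns (picture, depth): 400x640x3 uint8, red, green, blue; 400x640 float32, m along the optical axis (not along the pixel's ray), 0 where there is no reading.
- camera_model(name): a dict with "camera_matrix" (3x3 intrinsics, pixels), "cam_to_world" (4x4, takes a point from camera to world coordinates). Camera axes: x right, y up, looking along -z (the intrinsics and any distortion apply to the point x, -y, -z); pixel columns grow to the right and rows downward; lengths in m; the calibration is good to about 2 mm. A picture is of the moment at which its call begins. camera_model takes no time and is no camera call.
- finish_job(): hands the job in; it is judged then, once.
The state is a dict: "time": time; "joint_pos": joint angles; "joint_velocities": joint speeds; "joint_torque": joint torques, N m; "tcp_pos": TCP position; "tcp_rot": TCP orientation; "ft_force": force on the tool from outside, world axes, zero at the start; "torque": the same for the moment, N m; "width": finger opening in m; "grasp_force": force on a finger pad.
Only numpy, scipy, OpenCV 4.12 (cv2) and the standard library are available. Lean on these libraries where they do the work, as an engineer would, in place of code of your own. Each camera call takes 0.05 s, during which the arm holds its last target. There are 200 camera calls.

### The job

Get the lab balance ready for weighing: with your fingertips gently push the metal dish across the pan, without picking it up, until it stands inside the ring engraved in the middle of the pan. Then lightly press down the long bar-shaped tare key on the front of the balance and let it come up again. Do not lean on the pan, leave the round and the square key alone, and do not disturb the bottle, jar, brass weight and scoop around the balance.

Things in the scene. Friction and masses are not known exactly. Their poses are not given: they have to be found in the camera images.
- dish: Loose open round grey metal weighing dish standing on the pan, about 60 g: 62 mm outer diameter at the foot, 64 mm at the rim, 30 mm high, wall 3 mm. Origin: centre of its underside (on the pan's top face). It slides freely on the pan when pushed low on its side. At the start it stands 24 to 44 mm off the pan's centre, partly outside the ring.
- pan: Round flat fixed steel weighing pan, 156 mm diameter. Origin: centre of its top face, 84 mm above the bench. x points to the back of the balance, away from the keys, y to its left, z up. A flat dark ring, 90 mm diameter, is engraved round the centre; the dish is inside it when its centre is within 13 mm of the pan's centre. Delicate: more than 20 N on it is leaning.
- balance: White lab balance, fixed to the bench, axes as the pan's: 290 mm deep (x), 230 mm wide (y), 70 mm high beneath the pan, 52 mm high at its front deck with the display and the three keys. Origin: at bench height, 50 mm in front (-x) of the pan's centre.
- bar_key_seat: Seat of the tare key: the long bar-shaped grey key, 42 mm along y, 18 mm along x; one of three keys in a row 70 mm apart along y, 170 mm in front of the pan's centre, in any of the three places. Origin: on the deck (52 mm above the bench) below the cap's centre; the cap's top is 14 mm above the origin when up, 6 mm when fully down. Axes as the pan's.
- bar_key (a joint): How far the bar-shaped tare key is pressed, in m: 0 up, 0.008 fully down. A spring pushes it up: about 1 N to start, 5 N fully down. It registers beyond 0.004. More than 25 N on it is not a light press.
- round_key_seat: Seat of the round grey key, 20 mm diameter, not to be pressed. Same build and height as the bar key's seat. Origin: on the balance's deck below the centre of the key cap; the cap's top is 14 mm above the origin when up. Axes as the pan's.
- round_key (a joint): How far the round key is pressed, in m: 0 up, 0.008 fully down. Must stay up.
- square_key_seat: Seat of the square grey key, 18 by 18 mm, not to be pressed. Same build and height as the bar key's seat. Origin: on the balance's deck below the centre of the key cap; the cap's top is 14 mm above the origin when up. Axes as the pan's.
- square_key (a joint): How far the square key is pressed, in m: 0 up, 0.008 fully down. Must stay up.
- amber_bottle: Loose amber bottle with blue cap, 62 mm diameter, 130 mm high, standing on the bench to the left of the balance. Origin: centre of its underside. Leave alone.
- grey_jar: Loose grey jar with blue cap, 66 mm diameter, 95 mm high, standing on the bench to the right of the balance. Origin: centre of its underside. Leave alone.
- weight: Loose brass calibration weight, 30 mm diameter, 50 mm high, standing on the bench to the right of the balance near its front. Origin: centre of its underside. Leave alone.
- scoop: Loose black-handled lab scoop (spoon), 160 mm long, lying on the bench to the left of the balance near its front. Origin: below its middle, x along it. Leave alone.
Not all that is in view belongs to the job. What is shaped like the dish but blue is not meant.

How it is judged:
On the way, in this order (a step that is already met when the one before it is completed fails the run):
1. the dish stands inside the engraved ring, at rest (horizontal distance between dish and pan below 0.013 m and linear speed of dish below 0.02 m/s), for 0.2 s.
2. the bar-shaped tare key is pressed while the dish stands inside the ring (horizontal distance between dish and pan below 0.013 m and value of joint bar_key above 0.004 m), for 0.05 s.
3. the tare key is let up again (value of joint bar_key below 0.0015 m), for 0.1 s.
At the end, for the whole second after the job is handed in: The dish stands upright and at rest on the pan inside the engraved ring (its centre within 13 mm of the pan's centre), all three keys are up (within 1.5 mm), and bottle, jar, weight and scoop are within 15 mm of where they were (horizontal distance between dish and pan below 0.013 m and z of dish in the frame of pan between -0.004 and 0.004 m and angle between dish's own z axis and vertical below 0.1 rad and linear speed of dish below 0.01 m/s and value of joint each of bar_key, round_key, square_key below 0.0015 m and distance of each of amber_bottle, grey_jar, weight, scoop from where it was at the start of the episode below 0.015 m); the robot touches nothing.
It fails at once if the dish is lifted off the pan (10 mm), tipped (0.35 rad), or squeezed or struck (over 12 N) (z of dish in the frame of pan above 0.01 m or angle between dish's own z axis and vertical above 0.35 rad or contact force between any of the fingers, the arm and dish above 12 N).
It fails at once if the robot leans on the pan (over 20 N) or presses the tare key hard (over 25 N) (contact force between any of the fingers, the arm and pan above 20 N or contact force between any of the fingers, the arm and bar_key_seat above 25 N).
It fails at once if the round or the square key is pressed (over 2 mm) (value of joint any of round_key, square_key above 0.002 m).
It fails at once if the tare key is pressed while the dish is outside the ring (value of joint bar_key above 0.003 m and horizontal distance between dish and pan above 0.013 m).
It fails at once if a bystander is moved (over 15 mm) (distance of any of amber_bottle, grey_jar, weight, scoop from where it was at the start of the episode above 0.015 m).
It also fails if it takes over 42 s, if anything falls off the work surface, if the arm or the gripper's body presses on something with over 40 N, if the wrist force passes 120 N, or if a joint passes its speed limit or range.

## Working session

There is one attempt and no reset: what is moved stays moved. The work goes in short steps, Python scripts to look and compute and a shell command to move; the robot and the scene stay as the last step left them, time stands still between calls to the robot, and variables do not carry over. Pictures are saved under pics/ and viewed, at most 10 in all, crops included, and the job is handed in when it is done.

```bash
mkdir -p pics; ls
python3 - <<'E'
from workcell import *
import cv2,numpy as np
s=observe();print(s['time'],s['tcp_pos'],s['tcp_rot'],s['width'],s['ft_force'])
for n in('top','side'):
    p,d=snapshot(n);cv2.imwrite(f'pics/{n}0.png',p[:,:,::-1]);np.savez(f'/tmp/{n}0.npz',p=p,d=d)
    m=camera_model(n);print(n,np.round(m['camera_matrix'],1),np.round(m['cam_to_world'],3),[k for k in m])
E
```

```text
pics
0.0 [ 0.20289013 -0.61687486  0.23783893] [[ 9.49916232e-01  3.12503922e-01 -6.72298811e-04]
 [ 3.12504617e-01 -9.49914858e-01  1.62085555e-03]
 [-1.32102912e-04 -1.74977348e-03 -9.99998460e-01]] 0.08783688241103117 [ 0.30758452 -0.0020347   0.63073445]
top [[474.1   0.  322.1]
 [  0.  474.1 201.9]
 [  0.    0.    1. ]] [[-0.014  0.989 -0.147  0.439]
 [-1.    -0.011  0.017  0.058]
 [ 0.015  0.147  0.989  1.265]
 [ 0.     0.     0.     1.   ]] ['camera_matrix', 'cam_to_world']
side [[455.8   0.  320.2]
 [  0.  455.8 195.2]
 [  0.    0.    1. ]] [[-0.998  0.055 -0.024  0.579]
 [-0.058 -0.779  0.624  0.611]
 [ 0.015  0.624  0.781  0.748]
 [ 0.     0.     0.     1.   ]] ['camera_matrix', 'cam_to_world']
```

View pics/top0.png

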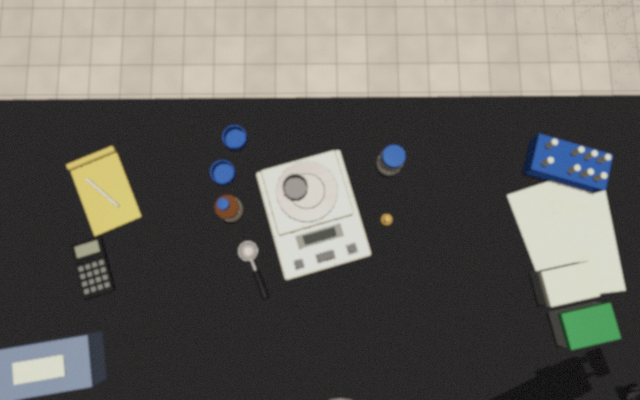

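View pics/side0.png

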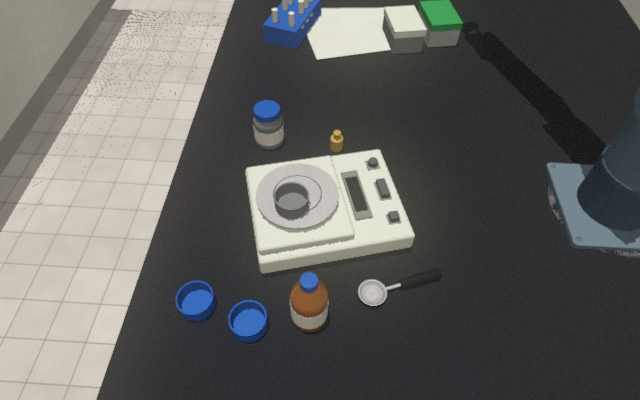

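Top view: grey dish at (295,187) on the pan, engraved ring centred at about (308,190), three keys at (298,265), (325,257) and (351,249). Candidates for the dish are the grey dish (295,187) and the blue look-alikes (234,138) and (222,172); I choose the grey one. Candidates for the bar key are the three keys, and the middle one looks longest. I'll check both in a close crop and measure.

```bash
cat > h.py <<'E'
import numpy as np,cv2
from workcell import *
def ray(n,uv,z):
    m=camera_model(n);K=m['camera_matrix'];T=m['cam_to_world']
    d=np.array([(uv[0]-K[0,2])/K[0,0],-(uv[1]-K[1,2])/K[1,1],-1]);d=T[:3,:3]@d;o=T[:3,3]
    return o+d*(z-o[2])/d[2]
def proj(n,P):
    m=camera_model(n);K=m['camera_matrix'];T=m['cam_to_world']
    c=T[:3,:3].T@(np.asarray(P)-T[:3,3]);return np.array([K[0,0]*c[0]/-c[2]+K[0,2],-K[1,1]*c[1]/-c[2]+K[1,2]])
E
python3 - <<'E'
from h import *
a=np.load('/tmp/top0.npz')['p'][145:285,250:380];b=np.load('/tmp/side0.npz')['p'][140:275,240:415]
A=cv2.resize(a,None,fx=4,fy=4,interpolation=2)[:,:,::-1];B=cv2.resize(b,None,fx=1.6,fy=1.6)[:,:,::-1]
C=np.zeros((560,800,3),np.uint8);C[:,:520]=A;C[:216,520:]=B[:216,:280];cv2.imwrite('pics/c0.png',C)
g=cv2.cvtColor(np.load('/tmp/top0.npz')['p'],cv2.COLOR_RGB2GRAY)
def blobs(mask,off,z,n='top'):
    k,l,st,c=cv2.connectedComponentsWithStats(mask.astype(np.uint8))
    for i in range(1,k):
        if st[i,4]>25:
            uv=c[i]+off;print(st[i],uv.round(1),ray(n,uv,z).round(4))
print('keys dark');blobs(g[235:275,285:365]<130,(285,235),.066)
print('white body');blobs(g[140:290,245:380]>110,(245,140),.06)
print('dish');blobs(g[160:225,275:342]<125,(275,160),.10)
p=np.load('/tmp/side0.npz')['p'];gs=cv2.cvtColor(p,cv2.COLOR_RGB2GRAY)
print('side keys');blobs(gs[150:230,362:405]<110,(362,150),.066,'side')
# balance corners
m=(g>110).astype(np.uint8);m[:, :245]=0;m[:,380:]=0;m[:140]=0;m[290:]=0
cn=max(cv2.findContours(m,0,2)[0],key=cv2.contourArea);r=cv2.minAreaRect(cn);print(r)
for q in cv2.boxPoints(r):print(q,ray('top',q,.06)[:2].round(4))
E
```

```text
keys dark
[ 18   0  33   9 184] [315.3 237.9] [0.5249 0.0561 0.066 ]
[ 22  23  58  17 514] [344.7 268.7] [ 0.4467 -0.0168  0.066 ]
white body
[  11    9  116  131 9912] [312.5 213.5] [0.5878 0.0625 0.06  ]
[  0 101  13  30 262] [250.6 252.5] [0.4904 0.2196 0.06  ]
dish
[ 0  0 20  6 64] [281.6 161.5] [0.7153 0.1385 0.1   ]
[ 9 15 22 11 70] [294.2 178. ] [0.6727 0.1071 0.1   ]
[14 35 15  5 26] [296.3 197.9] [0.6223 0.1022 0.1   ]
side keys
[ 19   0  24  59 733] [396.3 169.5] [ 0.4509 -0.0108  0.066 ]
[ 6  8 10 10 67] [372.4 162.9] [ 0.4987 -0.0253  0.066 ]
[14 31 14 18 78] [381.8 191.4] [0.4817 0.0483 0.066 ]
[ 0 43  6 18 60] [363.6 203.7] [0.517  0.0809 0.066 ]
[26 63 11 10 51] [392.8 218.5] [0.4631 0.1117 0.066 ]
((312.33367919921875, 213.39013671875), (113.95125579833984, 91.47935485839844), 73.68614959716797)
[252.43123 171.55672] [0.699  0.2167]
[340.22736 145.86028] [ 0.7652 -0.012 ]
[372.23615 255.22356] [ 0.4796 -0.0875]
[284.44    280.91998] [0.4185 0.1346]
```

View pics/c0.png

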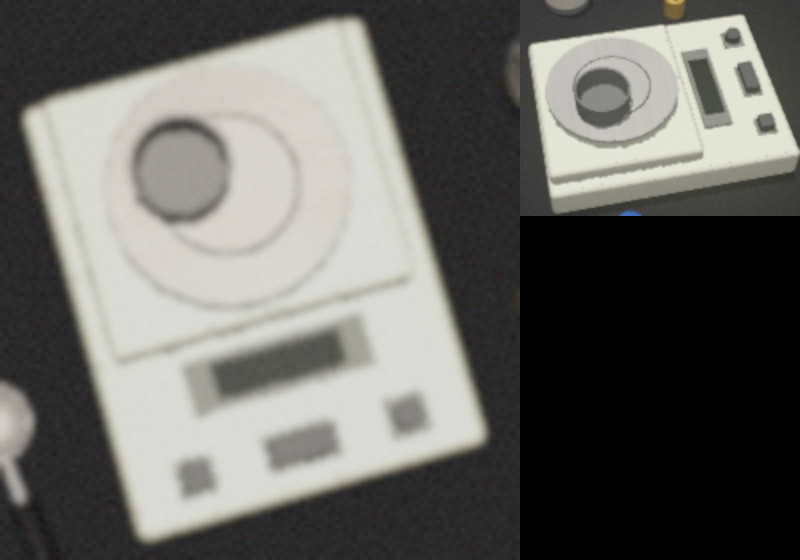

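The crop shows the grey dish at crop (181,169), left of the ring centre at (229,185). The middle key at (302,445) is the long bar, with a smaller key on each side at (196,477) and (408,414).

Run:
```python
from h import *
c=lambda x,y:((x+.5)/4-.5+250,(y+.5)/4-.5+145)
pan=ray('top',c(228.5,185),.084);ring=ray('top',c(231,184),.084)
dr=ray('top',c(181,169),.114);df=ray('top',c(181,171),.087)
bar=ray('top',c(302.5,445),.066);k1=ray('top',c(196,477),.066);k2=ray('top',c(408,414),.066)
sb=ray('side',(382,189.5),.064);spn=ray('side',(297.5,196.3),.084)
for n in 'pan ring dr df bar k1 k2 sb spn'.split():print(n,eval(n).round(4))
print('pan-bar',np.linalg.norm((pan-bar)[:2]),'keys',np.linalg.norm((k1-bar)[:2]),np.linalg.norm((k2-bar)[:2]))
x=(pan-bar)[:2];print('yaw',np.degrees(np.arctan2(x[1],x[0])),'yaw keys',np.degrees(np.arctan2(*( (k2-k1)[[0,1]]))) )
print('offset',(dr-pan).round(4),np.hypot(*(dr-pan)[:2]))
# fit dish rim / ring by side view outer ellipse: depth based dish points
for n in('top','side'):
    f=np.load(f'/tmp/{n}0.npz');d=f['d'];m=camera_model(n);K=m['camera_matrix'];T=m['cam_to_world']
    v,u=np.mgrid[:400,:640];P=np.stack([(u-K[0,2])/K[0,0]*d,-(v-K[1,2])/K[1,1]*d,-d],-1)@T[:3,:3].T+T[:3,3]
    r=np.hypot(P[...,0]-dr[0],P[...,1]-dr[1])
    s=(d>0)&(r<.05)&(P[...,2]>.108)&(P[...,2]<.125);q=P[s];print(n,len(q))
    if len(q)>5:
        ce,rad=cv2.minEnclosingCircle(q[:,:2].astype(np.float32));print('rim',ce,rad,q[:,2].mean())
    s=(d>0)&(np.hypot(P[...,0]-pan[0],P[...,1]-pan[1])<.12)&(P[...,2]>.079)&(P[...,2]<.09);ce,rad=cv2.minEnclosingCircle(P[s][:,:2].astype(np.float32));print('pan',ce,rad,P[s][:,2].mean())
```

```text
pan [0.6425 0.0763 0.084 ]
ring [0.6432 0.0747 0.084 ]
dr [0.6477 0.105  0.114 ]
df [0.6513 0.1061 0.087 ]
bar [0.4793 0.0316 0.066 ]
k1 [0.4603 0.0986 0.066 ]
k2 [ 0.4979 -0.0353  0.066 ]
sb [0.4809 0.0419 0.064 ]
spn [0.6414 0.086  0.084 ]
pan-bar 0.16921918171155967 keys 0.06967858365283272 0.06935256870722997
yaw 15.328625147480377 yaw keys 164.30777553536998
offset [0.0051 0.0287 0.03  ] 0.029154045090901057
top 111
rim (0.6514224410057068, 0.10407829284667969) 0.032069556415081024 0.11437288287317954
pan (0.6320139169692993, 0.084211066365242) 0.09217095375061035 0.08514991811321855
side 255
rim (0.6510847806930542, 0.10794949531555176) 0.03341582044959068 0.11210491337129591
pan (0.6427567601203918, 0.07917381078004837) 0.07890202105045319 0.0840247410159792
```

Bar key confirmed: about 70 mm from both neighbours and 169 mm from the pan centre. Dish ≈ (0.650, 0.106), pan centre ≈ (0.6425, 0.078), so it is 29 mm off. I'll go in high with the fingers shut to the far (+y) side, and push along tool −x.

```bash
python3 -m inch '[{"travel":[30,-26,0],"rot":[0,0,0],"fingers":0},{"travel":[60,-52,0],"rot":[0,0,0],"fingers":0},{"travel":[92,-80,0],"rot":[0,0,0],"fingers":0},{"travel":[124,-108,0],"rot":[0,0,0],"fingers":0},{"travel":[156,-136,0],"rot":[0,0,0],"fingers":0},{"travel":[188,-164,0],"rot":[0,0,0],"fingers":0},{"travel":[220,-192,0],"rot":[0,0,0],"fingers":0},{"travel":[250,-218,0],"rot":[0,0,0],"fingers":0}]' 5
python3 -m inch '[{"travel":[30,-26,0],"rot":[0,0,0],"fingers":0},{"travel":[60,-52,0],"rot":[0,0,0],"fingers":0},{"travel":[92,-80,0],"rot":[0,0,0],"fingers":0},{"travel":[124,-108,0],"rot":[0,0,0],"fingers":0},{"travel":[156,-136,0],"rot":[0,0,0],"fingers":0},{"travel":[188,-164,0],"rot":[0,0,0],"fingers":0},{"travel":[220,-192,0],"rot":[0,0,0],"fingers":0},{"travel":[250,-218,0],"rot":[0,0,0],"fingers":0}]'
```

```text
time: 0.9
tcp_pos: [0.373, -0.3303, 0.2386]
tcp_rot: [[0.95, 0.313, -0.0], [0.313, -0.95, 0.0], [-0.0, -0.0, -1.0]]
ft_force: [0.1, 0.0, 0.5]
width: 0.0264
grasp_force: 0.0
time: 1.7
tcp_pos: [0.5423, -0.0451, 0.2385]
tcp_rot: [[0.95, 0.313, -0.0], [0.313, -0.95, 0.0], [-0.0, -0.0, -1.0]]
ft_force: [0.2, -0.8, -0.2]
width: 0.0003
grasp_force: 0.0
```

```bash
python3 -m inch '[{"travel":[25,-21,0],"rot":[0,0,-0.13],"fingers":0},{"travel":[55,-47,0],"rot":[0,0,-0.26],"fingers":0},{"travel":[85,-73,0],"rot":[0,0,-0.4],"fingers":0},{"travel":[115,-98,0],"rot":[0,0,-0.54],"fingers":0},{"travel":[145,-124,0],"rot":[0,0,-0.68],"fingers":0},{"travel":[165,-141,0],"rot":[0,0,-0.82],"fingers":0},{"travel":[177,-151,0],"rot":[0,0,-0.95],"fingers":0},{"travel":[177,-151,0],"rot":[0,0,-0.99],"fingers":0}]'
python3 - <<'E'
from h import *
for n in('top','side'):
    p,d=snapshot(n);np.savez(f'/tmp/{n}1.npz',p=p,d=d)
p=np.load('/tmp/side1.npz')['p'];q=np.load('/tmp/top1.npz')['p']
C=np.zeros((600,800,3),np.uint8)
C[:600,:400]=cv2.resize(q[145:295,255:355],None,fx=4,fy=4);C[:, 400:]=cv2.resize(p[150:300,230:330],None,fx=4,fy=4)
cv2.imwrite('pics/c1.png',C[:,:,::-1]);print(observe()['tcp_pos'])
E
```

```text
time: 2.5
tcp_pos: [0.6627, 0.1548, 0.2378]
tcp_rot: [[0.253, 0.967, -0.001], [0.967, -0.253, 0.002], [0.002, -0.002, -1.0]]
ft_force: [0.0, 0.5, -0.3]
width: 0.0008
grasp_force: 0.0
[0.66246466 0.15210833 0.23787391]
```

View pics/c1.png

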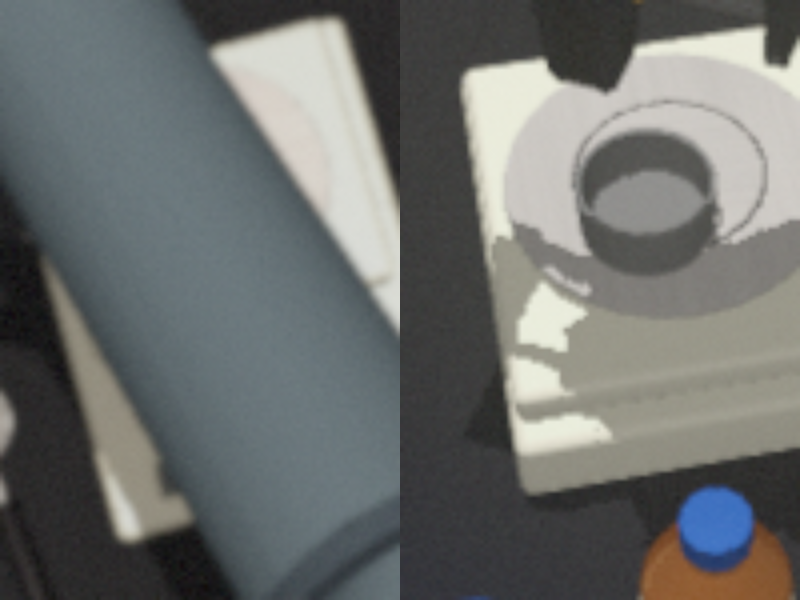

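Side view (right half) shows the dish rim centred at crop (649,181) and the ring centred at about (672,178). The fingertips are above and behind the scene, and the top view is blocked by the arm. The side view will be my guide.

Run:
```python
from h import *
f=lambda x,y:(230+(x-400)/4-.4,150+y/4-.4)
print('dish',ray('side',f(649,181),.114),'ring',ray('side',f(672,178),.084))
dish=np.array([.6505,.107]);pan=np.array([.6428,.0785])
t=np.linspace(0,2*np.pi,72)
for n in['ring']:
    E=np.array([proj('side',[pan[0]+.045*np.cos(a),pan[1]+.045*np.sin(a),.084]) for a in t]);E=(E-[230,150]+.4)*4+[400,0];print('ring pred x',E[:,0].min(),E[:,0].max(),'top',E[:,1].min())
    E=np.array([proj('side',[dish[0]+.032*np.cos(a),dish[1]+.032*np.sin(a),.114]) for a in t]);E=(E-[230,150]+.4)*4+[400,0];print('rim pred x',E[:,0].min(),E[:,0].max(),'y',E[:,1].min(),E[:,1].max())
E=(np.array([proj('side',[.643+.078*np.cos(a),.0785+.078*np.sin(a),.084]) for a in t])-[230,150]+.4)*4+[400,0];print('pan',E.min(0),E.max(0))
b=np.load('/tmp/side0.npz')['p'];hsv=cv2.cvtColor(b,cv2.COLOR_RGB2HSV)
print('bottle cap',ray('side',(309,281),.13),'bottle top view',ray('top',(223,204),.13))
```

```text
dish [0.64886691 0.107171   0.114     ] ring [0.64164665 0.08079724 0.084     ]
ring pred x 573.4534024226681 766.2218878389341 top 101.50320448024203
rim pred x 573.2692502548781 717.2892793970337 y 125.71139422662506 238.00438285344669
pan [501.83566196  51.16053046] [836.35191038 311.63428981]
bottle cap [0.60529941 0.28376023 0.13      ] bottle top view [0.60474421 0.27769415 0.13      ]
```

Ring and dish agree across views: pan ≈ (0.642, 0.079), dish ≈ (0.649, 0.1065). The tool x axis already points along the push line. I'll back off 5 mm, lower the tips to 10 mm above the pan, then push.

```bash
python3 -m inch '[{"travel":[5,-1.5,15],"rot":[0,0,0],"fingers":0},{"travel":[5,-1.5,35],"rot":[0,0,0],"fingers":0},{"travel":[5,-1.5,60],"rot":[0,0,0],"fingers":0},{"travel":[5,-1.5,85],"rot":[0,0,0],"fingers":0},{"travel":[5,-1.5,110],"rot":[0,0,0],"fingers":0},{"travel":[5,-1.5,130],"rot":[0,0,0],"fingers":0},{"travel":[5,-1.5,140],"rot":[0,0,0],"fingers":0},{"travel":[5,-1.5,144],"rot":[0,0,0],"fingers":0}]'
python3 -m inch '[{"travel":[-1,0,0],"rot":[0,0,0],"fingers":0},{"travel":[-3,0,0],"rot":[0,0,0],"fingers":0},{"travel":[-5,0,0],"rot":[0,0,0],"fingers":0},{"travel":[-7,0,0],"rot":[0,0,0],"fingers":0},{"travel":[-9,0,0],"rot":[0,0,0],"fingers":0},{"travel":[-11,0,0],"rot":[0,0,0],"fingers":0},{"travel":[-13,0,0],"rot":[0,0,0],"fingers":0},{"travel":[-15,0,0],"rot":[0,0,0],"fingers":0}]'
```

```text
time: 3.4
tcp_pos: [0.6616, 0.1565, 0.093]
tcp_rot: [[0.261, 0.965, -0.002], [0.965, -0.261, -0.001], [-0.001, -0.002, -1.0]]
ft_force: [0.6, 0.8, 0.6]
width: 0.0004
grasp_force: 0.0
time: 4.2
tcp_pos: [0.6588, 0.1425, 0.0948]
tcp_rot: [[0.26, 0.966, 0.0], [0.966, -0.26, 0.0], [0.0, 0.0, -1.0]]
ft_force: [-0.3, 0.8, 0.2]
width: 0.0004
grasp_force: 0.3
```

```bash
python3 -m inch '[{"travel":[-3,0,0],"rot":[0,0,0],"fingers":0},{"travel":[-6,0,0],"rot":[0,0,0],"fingers":0},{"travel":[-9,0,0],"rot":[0,0,0],"fingers":0},{"travel":[-12,0,0],"rot":[0,0,0],"fingers":0},{"travel":[-15,0,0],"rot":[0,0,0],"fingers":0},{"travel":[-18,0,0],"rot":[0,0,0],"fingers":0},{"travel":[-20,0,0],"rot":[0,0,0],"fingers":0},{"travel":[-22,0,0],"rot":[0,0,0],"fingers":0}]'
python3 - <<'E'
from h import *
p,d=snapshot('side');C=cv2.resize(p[150:300,230:330],None,fx=4,fy=4);cv2.imwrite('pics/c2.png',C[:,:,::-1]);print(observe()['tcp_pos'],observe()['ft_force'])
E
```

```text
time: 5.0
tcp_pos: [0.6529, 0.121, 0.0946]
tcp_rot: [[0.26, 0.966, -0.0], [0.966, -0.26, -0.0], [-0.0, -0.0, -1.0]]
ft_force: [0.8, 1.0, -0.7]
width: 0.0001
grasp_force: 0.2
[0.6528602  0.12061472 0.09461751] [0.67804909 0.37549811 0.3558649 ]
```

View pics/c2.png

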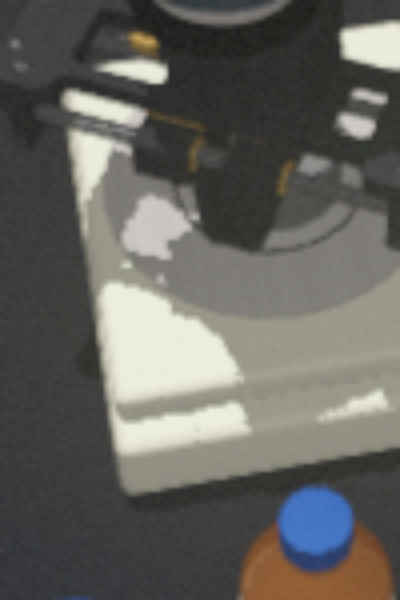

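The fingers hide the dish, though the ring's near edge now shows at crop (270,250). I'll back off, rise and look.

```bash
python3 -m inch '[{"travel":[3,0,0],"rot":[0,0,0],"fingers":0},{"travel":[8,0,0],"rot":[0,0,0],"fingers":0},{"travel":[12,0,-10],"rot":[0,0,0],"fingers":0},{"travel":[14,0,-40],"rot":[0,0,0],"fingers":0},{"travel":[14,0,-75],"rot":[0,0,0],"fingers":0},{"travel":[14,0,-110],"rot":[0,0,0],"fingers":0},{"travel":[14,0,-135],"rot":[0,0,0],"fingers":0},{"travel":[14,0,-145],"rot":[0,0,0],"fingers":0}]'
python3 - <<'E'
from h import *
p,d=snapshot('side');np.savez('/tmp/side3.npz',p=p,d=d);C=cv2.resize(p[150:300,230:330],None,fx=4,fy=4);cv2.imwrite('pics/c3.png',C[:,:,::-1]);print(observe()['tcp_pos'])
E
```

```text
time: 5.85
tcp_pos: [0.658, 0.136, 0.2436]
tcp_rot: [[0.259, 0.966, 0.005], [0.966, -0.259, 0.002], [0.003, 0.004, -1.0]]
ft_force: [0.6, -0.3, 0.4]
width: 0.0003
grasp_force: 0.0
[0.65802486 0.13583702 0.24352931]
```

View pics/c3.png

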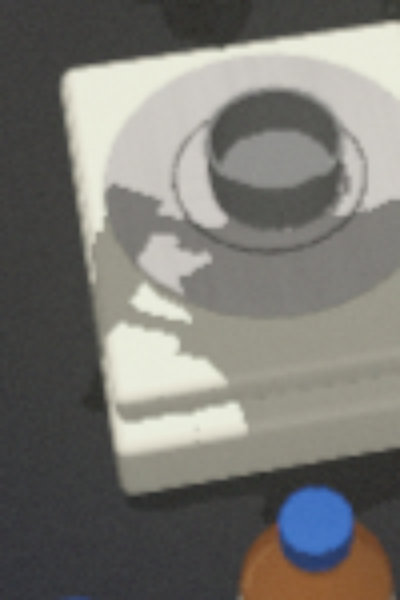

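The dish's foot is now inside the ring. The rim spans x 208–342 from y 87 at the back to about 188 at the front, and the ring spans x 172–367 with its bottom at y 251.

Run:
```python
from h import *
f=lambda x,y:(230+x/4-.4,150+y/4-.4)
t=np.linspace(0,2*np.pi,72)
def ell(c,r,z):
    E=(np.array([proj('side',[c[0]+r*np.cos(a),c[1]+r*np.sin(a),z]) for a in t])-[230,150]+.4)*4;return E.min(0).round(),E.max(0).round()
d=ray('side',f(275,138),.114);print('dish',d,ell(d,.032,.114),'foot',ell(d,.031,.084))
for p in([.642,.079],[.643,.078],[.642,.081]):print(p,ell(p,.045,.084),'off',(d[:2]-p)*1e3,np.hypot(*(d[:2]-p)))
```

```text
dish [0.63952295 0.08147462 0.114     ] (array([204.,  85.]), array([346., 193.])) foot (array([210., 129.]), array([343., 232.]))
[0.642, 0.079] (array([175., 102.]), array([368., 252.])) off [-2.4770509   2.47461855] 0.003501359470235846
[0.643, 0.078] (array([173., 101.]), array([366., 251.])) off [-3.4770509   3.47461855] 0.004915572911074662
[0.642, 0.081] (array([175., 105.]), array([368., 256.])) off [-2.4770509   0.47461855] 0.0025221110105185414
```

Dish is about 4–5 mm from the centre, well inside 13 mm. Next is the bar key at ≈ (0.479, 0.0325), with the cap top at 0.066.

```bash
python3 -m inch '[{"travel":[-14,-14,0],"rot":[0,0,0],"fingers":0},{"travel":[-36,-36,0],"rot":[0,0,0],"fingers":0},{"travel":[-60,-60,0],"rot":[0,0,0],"fingers":0},{"travel":[-85,-85,0],"rot":[0,0,0],"fingers":0},{"travel":[-110,-110,0],"rot":[0,0,0],"fingers":0},{"travel":[-132,-132,0],"rot":[0,0,0],"fingers":0},{"travel":[-146,-146,0],"rot":[0,0,0],"fingers":0},{"travel":[-146,-146,0],"rot":[0,0,0],"fingers":0}]'
python3 -m inch '[{"travel":[0,0,15],"rot":[0,0,0],"fingers":0},{"travel":[0,0,35],"rot":[0,0,0],"fingers":0},{"travel":[0,0,60],"rot":[0,0,0],"fingers":0},{"travel":[0,0,85],"rot":[0,0,0],"fingers":0},{"travel":[0,0,110],"rot":[0,0,0],"fingers":0},{"travel":[0,0,130],"rot":[0,0,0],"fingers":0},{"travel":[0,0,143],"rot":[0,0,0],"fingers":0},{"travel":[0,0,143],"rot":[0,0,0],"fingers":0}]'
python3 - <<'E'
from h import *
p,d=snapshot('side');C=cv2.resize(p[100:280,240:440],None,fx=3,fy=3);cv2.imwrite('pics/c4.png',C[:,:,::-1]);print(observe()['tcp_pos'],observe()['ft_force'])
E
```

```text
time: 6.7
tcp_pos: [0.475, 0.03, 0.2386]
tcp_rot: [[0.262, 0.965, -0.003], [0.965, -0.262, -0.002], [-0.003, -0.003, -1.0]]
ft_force: [0.4, -0.5, 0.4]
width: 0.0004
grasp_force: 0.0
time: 7.5
tcp_pos: [0.4768, 0.0322, 0.0949]
tcp_rot: [[0.259, 0.966, -0.003], [0.966, -0.259, 0.0], [-0.001, -0.003, -1.0]]
ft_force: [0.4, -0.0, -1.0]
width: 0.0005
grasp_force: 0.0
[0.47757013 0.0322273  0.09607261] [-0.12282264  0.07797665  0.5768638 ]
```

View pics/c4.png

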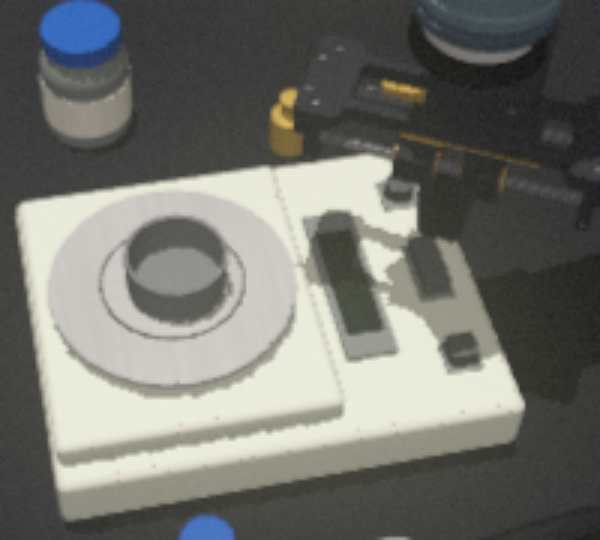

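The dish stands inside the ring and the fingertips are over the bar key at crop (430,262), with the other keys well clear. I'll press slowly to z ≈ 0.060.

```bash
python3 -m inch '[{"travel":[2,1,8],"rot":[0,0,0],"fingers":0},{"travel":[2,1,16],"rot":[0,0,0],"fingers":0},{"travel":[2,1,22],"rot":[0,0,0],"fingers":0},{"travel":[2,1,26],"rot":[0,0,0],"fingers":0},{"travel":[2,1,29],"rot":[0,0,0],"fingers":0},{"travel":[2,1,31],"rot":[0,0,0],"fingers":0},{"travel":[2,1,33],"rot":[0,0,0],"fingers":0},{"travel":[2,1,34],"rot":[0,0,0],"fingers":0}]'
```

```text
time: 8.35
tcp_pos: [0.4791, 0.0333, 0.0627]
tcp_rot: [[0.26, 0.966, -0.0], [0.966, -0.26, -0.0], [-0.0, -0.0, -1.0]]
ft_force: [-2.1, 0.8, 3.0]
width: 0.0008
grasp_force: 1.4
```

```bash
python3 -m inch '[{"travel":[0,0,1],"rot":[0,0,0],"fingers":0},{"travel":[0,0,2],"rot":[0,0,0],"fingers":0},{"travel":[0,0,3],"rot":[0,0,0],"fingers":0},{"travel":[0,0,3],"rot":[0,0,0],"fingers":0},{"travel":[0,0,3],"rot":[0,0,0],"fingers":0},{"travel":[0,0,3],"rot":[0,0,0],"fingers":0},{"travel":[0,0,3],"rot":[0,0,0],"fingers":0},{"travel":[0,0,3],"rot":[0,0,0],"fingers":0}]'
```

```text
time: 9.15
tcp_pos: [0.4791, 0.0333, 0.0597]
tcp_rot: [[0.26, 0.966, -0.0], [0.966, -0.26, -0.0], [-0.0, -0.0, -1.0]]
ft_force: [-1.9, -0.1, 4.4]
width: 0.0006
grasp_force: 2.1
```

Pressed about 6.3 mm at 4.4 N, which fits the spring. Now I release and rise.

```bash
python3 -m inch '[{"travel":[0,0,-3],"rot":[0,0,0],"fingers":0},{"travel":[0,0,-7],"rot":[0,0,0],"fingers":0},{"travel":[0,0,-15],"rot":[0,0,0],"fingers":0},{"travel":[0,0,-30],"rot":[0,0,0],"fingers":0},{"travel":[0,0,-55],"rot":[0,0,0],"fingers":0},{"travel":[0,0,-85],"rot":[0,0,0],"fingers":0},{"travel":[0,0,-110],"rot":[0,0,0],"fingers":0},{"travel":[0,0,-120],"rot":[0,0,0],"fingers":0}]'
python3 - <<'E'
from h import *
p,d=snapshot('side');cv2.imwrite('pics/c5.png',cv2.resize(p[80:340,160:460],None,fx=2,fy=2)[:,:,::-1]);print(observe()['tcp_pos'],observe()['ft_force'])
E
```

```text
time: 9.95
tcp_pos: [0.4807, 0.0337, 0.1823]
tcp_rot: [[0.26, 0.966, 0.004], [0.966, -0.26, 0.0], [0.002, 0.004, -1.0]]
ft_force: [1.2, 0.1, 0.1]
width: 0.0007
grasp_force: 0.0
[0.48091242 0.03361286 0.1825103 ] [ 0.28866743  0.26563064 -0.0265314 ]
```

View pics/c5.png

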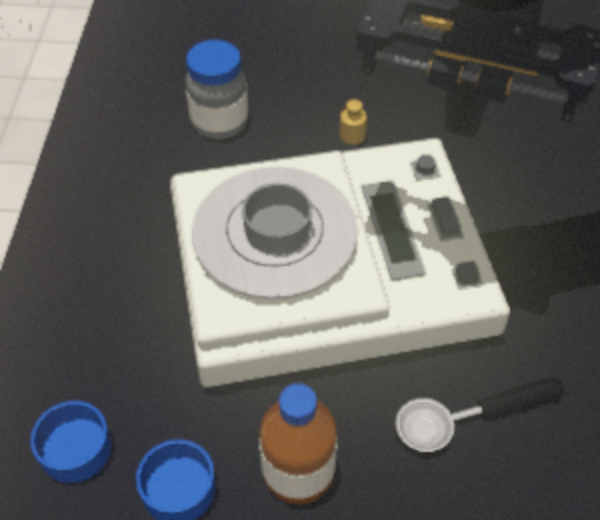

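The dish stands in the ring at crop (278,220), all three keys are up, and the bottle, jar, weight and scoop haven't moved. The arm is clear, so I'm handing in.

```bash
python3 -c "from workcell import *;print(finish_job())"
```

```text
the job is handed in; nothing more can be done
None
```

The dish was pushed to about 5 mm from the pan's centre (inside the ring), the tare key was pressed about 6 mm at 4.4 N and came up again, and the job was handed in at about 10 s; it returned no verdict.

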